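# Snap the control board back into the kitchen scale

## Task

The kitchen scale has been opened for repair. Take its circuit board off the chopping board, set it over the three barbed posts in the scale's open base, and press it down gently, going from post to post, until every post has clicked through and the board lies flat and fully home on all three. Never lean hard on the board (20 N is plenty for one post, all three at once would take too much), and leave the screwdriver, salt shaker and tin where they are.

Things in the scene. Friction and masses are not known exactly. Their poses are not given: they have to be found in the camera images.
- circuit_board: Brown rigid board, 112 (its x) by 136 (y) by 4 mm, 0.1 to 0.2 kg, flat on the chopping board; origin: centre of its underside, z up. Upright aluminium block on top to hold it by: 12 mm thick in x, 40 in y, centred at (-8, 0) mm, top 36 mm over the underside, bare board 28 mm to both x sides. Other parts, up to 18 mm over the underside, only near the left, right and far edges. Three 10 mm holes.
- hole_0 (a point): centre of the board's front left hole at the underside: (-42, 50, 0) mm in the board. Bare place to press for it: (-42, 28) mm in the board
- hole_1 (a point): centre of the board's front right hole at the underside: (-42, -50, 0) mm in the board. Bare place to press for it: (-42, -28) mm in the board
- hole_2 (a point): centre of the board's rear hole at the underside: (44, 0, 0) mm in the board. Bare place to press for it: (22, 0) mm in the board
- tray: White open base of the scale, fixed to the worktop, 160 (x) by 180 (y) mm, walls 3 mm thick, 20 mm high; origin: centre of its underside on the worktop, z up. A cross with three white posts stands in it, in the same triangle as the board's holes; the board fits with its axes and centre matching the tray's. The cross rests on the soft weighing cell: it sinks about 1 mm per 3 N and comes back.
- seat_0 (a point): front left post, centre of its shoulder's top: (-42, 50, 18) mm in the tray; hole_0 belongs here. Every post: a round shoulder 18 mm across on which the board comes to rest, above it a pin with a pointed nose ending 18.5 mm over the shoulder, and two sprung barbs on the pin's +y and -y sides
- seat_1 (a point): front right post, centre of its shoulder's top: (-42, -50, 18) mm in the tray; hole_1 belongs here. A board laid over the noses centres itself from up to 3 mm off and stops on the barbs, its underside 8 to 11 mm over the shoulders
- seat_2 (a point): rear post, centre of its shoulder's top: (44, 0, 18) mm in the tray; hole_2 belongs here. At its press place each post takes a push rising to 8 to 16 N; with the underside 2 mm over the shoulder the barbs snap out over the board, the push needed falls by 4 N or more, then the board stops on the shoulder. Released before that, the board springs back up; clicked, it stays.
- chopping_board: wooden chopping board, 210 (x) by 300 (y) by 22 mm, fixed, lying across the hob's pan supports, its top 65 mm over the worktop; origin: centre of its underside
- screwdriver: screwdriver with a black handle, lying on the worktop in front of the scale, along the front edge; leave alone
- salt_shaker: salt shaker, 44 mm across, 90 mm tall, behind the scale; leave alone; origin: centre of its underside. A wall cabinet hangs over this end of the worktop, its underside some 0.6 m up: swing the arm past it stretched out low, with the elbow clear of it
- tomato_tin: tin, 76 mm across, 58 mm tall, behind the scale; leave alone; origin: centre of its underside

How it is judged:
By the outcome, as a careful person would: the job done as asked, in the order asked, and still so for the second after the job is handed in, with the robot touching nothing.
It also fails if it takes over 58 s, if anything falls off the work surface, if the arm or the gripper's body presses on something with over 40 N, if the wrist force passes 120 N, or if a joint passes its speed limit or range.

## Robot

A 6-joint arm with a two-finger parallel gripper is mounted at the origin on a cart in front of the work surface, level with it; the furniture and walls round the work are solid. World frame = base frame: x ahead of the robot, y to its left, z up, the work surface at z = 0. Lengths are in mm, angles in rad, forces in N, time in s.
With the tool pointing down it reaches from about 425 to 950 mm from the base axis. Payload 3.5 kg.
Tool frame: the origin (TCP) lies between the finger pads; the fingertips stand ahead of it and the grasp point (between the pads) lies 3 mm ahead of it (robot.finger_overhang is the z of the fingertips in the tool frame, in mm); z points along the fingers, y is the direction in which the jaws open and shut (so a half turn about z gives the same grasp; the last joint's range is limited). The gripper opens to 85 mm and grips with 20 to 120 N. Pads are 22 mm wide; open, the fingers measure 114 mm over their backs; the gripper's body (76 mm by 85 mm) begins 54 mm behind the grasp point. The pads swing forward as they close: fully open they stand 13 mm farther back than shut.
Start: joints at [-1.319, 0.286, 1.577, -0, 1.279, -0.15], TCP at [263.998, -621.218, 253.325] pointing down, gripper open.
Joint ranges: [-2.77, 2.77], [-0.9, 2.22], [0.21, 2.48], [-1.53, 4.67], [0.24, 2.81], [-2.84, 2.84]. Speed limits (rad/s): [2.79, 2.79, 3.14, 3.14, 3.14, 3.14].

## Interface

Orientations are given as a unit quaternion [x, y, z, w].
In Python, from cell import robot, jaws, kin, readout, vision gives the robot as it stands. The module is installed in compiled form; this text tells all that it offers. Calls block until the motion is done:
- robot.move_ptp(position, orientation): joint-space move of the TCP to a pose.
- robot.servo_line(position, vel=150, rotation=None): straight line of the TCP; rotation=None keeps the orientation; vel is the mean speed in mm/s.
- robot.set_joints(angles): joint-space move.
- jaws.grip(opening): finger opening in mm; the grip force is fixed at half the most; returns when the fingers have stopped.
- robot.hold(seconds).
- kin.inverse_kinematics(position, orientation): joint angles nearest the present ones, or None.
- readout.get_state(): the state.
- vision.read_camera(name): name is "scene" or "top" or "wrist"; returns a dict with "img" (480x640x3 uint8, blue, green, red), "K" (3x3 intrinsics, pixels), "origin" and "rotation" of the camera in the world. Camera axes: x right, y down, z forward; pixel columns grow to the right and rows downward; lengths in mm; the calibration is good to about 2 mm. The wrist camera is an equidistant fisheye: a pixel r from the principal point sees the ray r / f radians off the axis. A picture is of the moment at which its call begins. There is no depth.
A pose or a line that the arm cannot do raises robot.MotionError and nothing moves.
- robot.finish_job(): hands the job in, once; it reports no verdict.
The state is a dict: "time": time; "joint_pos": joint angles; "qvel": joint speeds; "effort": joint torques, N m; "position": TCP position; "orientation": TCP orientation; "force": force on the tool from outside, world axes, zero at the start; "torque": the same for the moment, N m; "grip_width": finger opening in mm.
Only numpy, scipy, OpenCV 4.12 (cv2) and the standard library are available. Lean on these libraries where they do the work, as an engineer would, in place of code of your own. Each camera call takes 0.05 s, during which the arm holds its last target. There are 200 camera calls.

## Working session

There is one attempt and no reset: what is moved stays moved. The work goes in short steps, each a Python script; the robot and the scene stay as the last script left them, time stands still between calls to the robot, and variables do not carry over. Pictures are saved under pics/ and viewed, about 8 in all and at most 12, crops included, and the job is handed in when it is done.

```bash
ls; mkdir -p pics
python3 - <<'E'
from cell import robot, jaws, kin, readout, vision
import cv2
for n in ("scene","top","wrist"):
    d=vision.read_camera(n); cv2.imwrite(f"pics/a_{n}.png",d["img"]); print(n,d["K"],d["origin"],d["rotation"])
s=readout.get_state(); print(s, robot.finger_overhang)
E
```

```text
pics
scene [[617.48330715   0.         320.55650469]
 [  0.         617.48330715 243.37535238]
 [  0.           0.           1.        ]] [138.15250969 795.03016019 933.46534026] [-0.24361061  0.88692531 -0.37938639  0.10041582]
top [[507.46951793   0.         322.39360475]
 [  0.         507.46951793 240.97913568]
 [  0.           0.           1.        ]] [ 412.4693471    38.65419022 1254.63455274] [ 0.70743984 -0.7038593   0.03798471 -0.05165391]
wrist [[371.64829954   0.         317.24314868]
 [  0.         371.64829954 243.95878181]
 [  0.           0.           1.        ]] [ 341.90991339 -587.77229681  370.60842278] [ 0.82258709 -0.54387333 -0.09224317  0.13799814]
{'time': 0.15, 'joint_pos': array([-1.31900406e+00,  2.86998058e-01,  1.57783923e+00,  7.33503519e-09,
        1.27858645e+00, -1.49977356e-01]), 'qvel': array([ 0.00065445, -0.00183564, -0.00469675,  0.00068886,  0.00051845,
       -0.00021441]), 'effort': array([ 3.25043166e-04, -4.06606901e+01, -2.93140322e+01, -2.03459158e-04,
        3.97304786e-03,  1.20861849e-06]), 'position': array([ 263.8808721 , -620.77531837,  252.241766  ]), 'orientation': array([ 9.79889998e-01,  1.99536345e-01, -4.65842649e-05, -9.14355793e-04]), 'force': array([0.58917785, 0.39292824, 0.35955341]), 'torque': array([0.01269753, 0.00996249, 0.00422385]), 'grip_width': 85.13114838264197} 22.0
```

View pics/a_top.png

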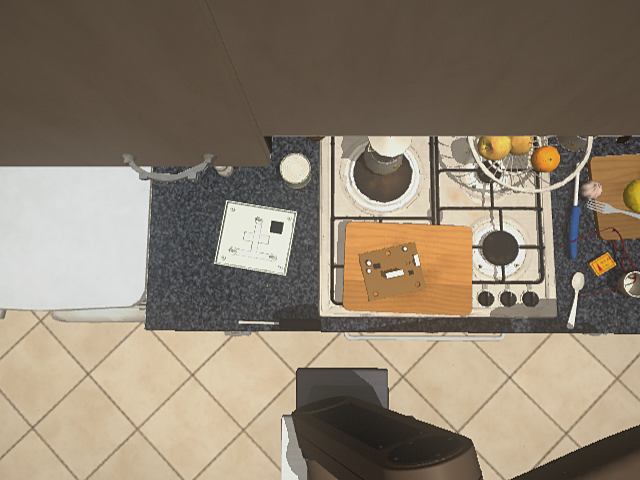

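View pics/a_scene.png

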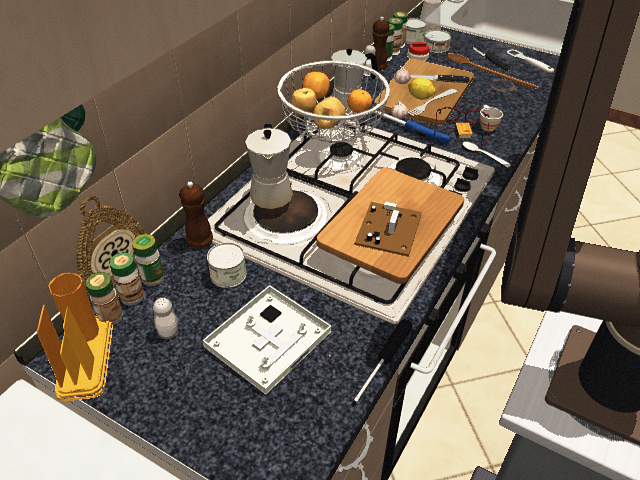

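```bash
cat > h.py <<'E'
from cell import robot, jaws, kin, readout, vision
import numpy as np, cv2
from scipy.spatial.transform import Rotation as R
def rot(d):
    r=np.array(d["rotation"],float); return r.reshape(3,3) if r.size==9 else R.from_quat(r).as_matrix()
def ray(d,uv,fish=False):
    K=d["K"]; x=(uv[0]-K[0,2])/K[0,0]; y=(uv[1]-K[1,2])/K[1,1]
    if fish:
        t=np.hypot(x,y); s=np.sinc(t/np.pi); v=np.array([x*s,y*s,np.cos(t)])
    else: v=np.array([x,y,1.])
    return np.array(d["origin"],float), rot(d)@v/np.linalg.norm(v)
def plane(d,uv,z,fish=False):
    o,v=ray(d,uv,fish); return o+v*(z-o[2])/v[2]
def proj(d,p,fish=False):
    c=rot(d).T@(np.asarray(p,float)-d["origin"]); K=d["K"]
    if fish:
        r=np.hypot(c[0],c[1]); t=np.arctan2(r,c[2]); m=c[:2]/r*t
    else: m=c[:2]/c[2]
    return np.array([K[0,0]*m[0]+K[0,2],K[1,1]*m[1]+K[1,2]])
def tri(a,b):  # nearest point of two rays, gap
    (o1,v1),(o2,v2)=a,b
    t=np.linalg.lstsq(np.c_[v1,-v2],o2-o1,rcond=None)[0]
    p,q=o1+t[0]*v1,o2+t[1]*v2; return (p+q)/2,np.linalg.norm(p-q)
def down(yaw): # tool down; tool y axis (jaw dir) at angle yaw from world y, right handed
    x=np.array([np.cos(yaw),np.sin(yaw),0]); z=np.array([0,0,-1.]); y=np.cross(z,x)
    return R.from_matrix(np.c_[x,y,z]).as_quat()
E
python3 - <<'E'
from h import *
d=vision.read_camera("top"); im=d["img"]
hsv=cv2.cvtColor(im,cv2.COLOR_BGR2HSV)
print(hsv[283,400],hsv[283,375],hsv[283,450],hsv[215,240], hsv[237,256],hsv[100,100])
s=vision.read_camera("scene")
for z,uv in [(69,(392,271)),(20,(256,237)),(87,(408,268))]: print(plane(d,uv,z))
a=cv2.resize(im[185:320,205:485],None,fx=2.8,fy=2.8,interpolation=cv2.INTER_CUBIC)
cv2.imwrite("pics/b_top.png",a)
# tray: white mask rect
m=((hsv[...,1]<40)&(hsv[...,2]>170)).astype(np.uint8)*255
m[:, :180]=0; m[:,310:]=0
c=max(cv2.findContours(m,cv2.RETR_EXTERNAL,cv2.CHAIN_APPROX_NONE)[0],key=cv2.contourArea)
r=cv2.minAreaRect(c); b=cv2.boxPoints(r); P=np.array([plane(d,p,20) for p in b]); print("tray",b,P,P.mean(0),[np.linalg.norm(P[i]-P[i-1]) for i in range(4)])
E
```

```text
[ 16 134 165] [ 16 135 164] [ 15 161 224] [ 36  15 234] [ 30   8 233] [15 72 92]
[ 493.69643826 -100.6947045    69.        ]
[579.13695601 226.60183127  20.        ]
[ 499.54139424 -135.31722328   87.        ]
tray [[213.8047  263.09863]
 [225.27048 198.60365]
 [296.831   211.3255 ]
 [285.36523 275.8205 ]] [[514.24658448 328.7604832   20.        ]
 [675.27396178 305.49141119  20.        ]
 [643.60318128 126.78436807  20.        ]
 [484.01455714 152.7175287   20.        ]] [579.28457117 228.43844779  20.        ] [np.float64(178.61998014440442), np.float64(162.69992609483566), np.float64(181.49172322321303), np.float64(161.6819649084576)]
```

View pics/b_top.png

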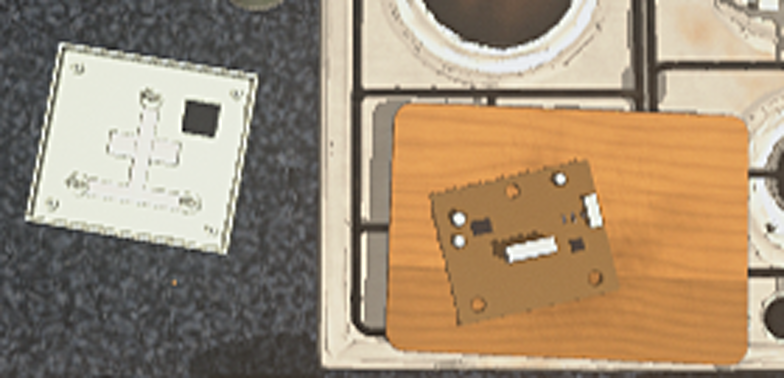

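```bash
cat >> h.py <<'E'
HB=np.array([[-42,50],[-42,-50],[44,0]],float)
def fit(P):  # rigid 2D pose from hole points P (3x2): centre, yaw, rms
    P=np.asarray(P)[:,:2]; a=HB-HB.mean(0); b=P-P.mean(0)
    y=np.arctan2((a[:,0]*b[:,1]-a[:,1]*b[:,0]).sum(),(a*b).sum()); M=np.array([[np.cos(y),-np.sin(y)],[np.sin(y),np.cos(y)]])
    return P.mean(0)-M@HB.mean(0),y,np.abs(b-a@M.T).max(),M
E
python3 - <<'E'
from h import *
d=vision.read_camera("top")
f=lambda L:[np.array(p)/2.8+[205,185] for p in L]
B=fit([plane(d,p,69) for p in f([(478,304),(595,277),(513,190)])])
T=fit([plane(d,p,36) for p in f([(77,183),(190,202),(150,98)])])
print("board",B[:3],"tray",T[:3])
g=B[0]+B[3]@[-8,0]
print("block",g)
yaw=B[1]+np.pi/2
robot.move_ptp([g[0],g[1],240],down(yaw))
jaws.grip(45)
w=vision.read_camera("wrist"); cv2.imwrite("pics/c_w.png",w["img"])
s=readout.get_state(); print(s["time"],s["position"],s["joint_pos"],robot.finger_overhang,w["origin"])
np.savez("e.npz",B=np.r_[B[0],B[1]],T=np.r_[T[0],T[1]])
E
```

```text
board (array([ 493.40870508, -101.74801119]), np.float64(0.2251352936626959), np.float64(0.42363663837196697)) tray (array([576.83000557, 225.11489651]), np.float64(-0.15626354858772082), np.float64(1.4379274109097295))
block [ 485.61059377 -103.53391714]
2.85 [ 485.62779554 -103.61207031  240.00245016] [-4.14836144e-01 -1.02514077e-01  2.01956695e+00  1.62549552e-05
  1.22453422e+00 -6.39821113e-01] 22.0 [466.94316527 -21.14134444 358.50067267]
```

View pics/c_w.png

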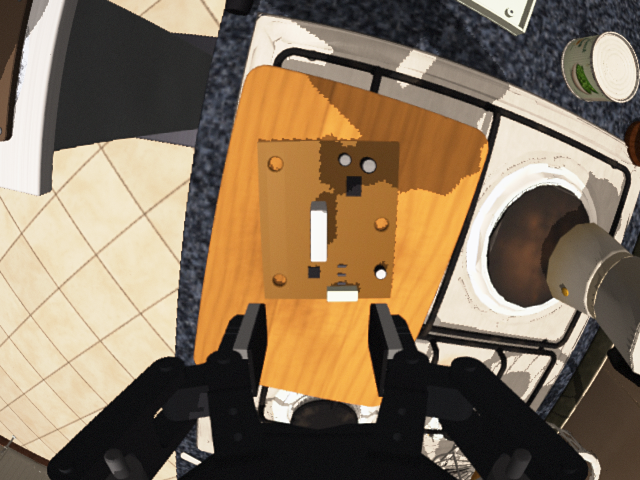

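Run:
```python
from h import *
w=vision.read_camera("wrist")
W=[(276,163),(280,280),(381,224)]
for z in (65,69): 
    B=fit([plane(w,p,z,True) for p in W]); print(z,B[:3])
print("block@101",plane(w,(317.5,232),101,True),"pred",B[0]+B[3]@[-8,0])
# second wrist place: shift toward -y, find same features by predicted position + template match
p=readout.get_state()["position"]
robot.servo_line([p[0],p[1]-70,p[2]-20],vel=200)
w2=vision.read_camera("wrist"); cv2.imwrite("pics/d_w.png",w2["img"])
for n,uv,z in [("h0",W[0],69),("h1",W[1],69),("h2",W[2],69),("block",(317.5,232),101)]:
    q=proj(w2,plane(w,uv,z,True),True); print(n,"expect",q)
    u,v=int(uv[0]),int(uv[1]); h=14 if n!="block" else 34
    t=w["img"][v-h:v+h+1,u-h:u+h+1]; qi=q.round().astype(int); k=h+14
    S=w2["img"][qi[1]-k:qi[1]+k+1,qi[0]-k:qi[0]+k+1]
    r=cv2.matchTemplate(S,t,cv2.TM_CCOEFF_NORMED); _,m,_,l=cv2.minMaxLoc(r)
    q2=np.array([qi[0]-k+l[0]+h,qi[1]-k+l[1]+h])+np.array(uv)-[u,v]
    print(q2,m,tri(ray(w,uv,True),ray(w2,q2,True)))
```

```text
65 (array([ 494.79249306, -101.36697652]), np.float64(0.2276716889989977), np.float64(0.575697553762744))
69 (array([ 494.58985103, -100.23191761]), np.float64(0.2276716889989979), np.float64(1.1251291600436772))
block@101 [484.99994845 -99.23747138 101.        ] pred [ 486.79629457 -102.03759688]
h0 expect [293.7397173   73.03189086]
[293  75] 0.6493464112281799 (array([442.35480372, -61.87284406,  62.77531321]), np.float64(0.23488559214469035))
h1 expect [295.40549579 208.42811723]
[295 211] 0.8544926047325134 (array([ 465.49571822, -162.53750962,   59.75245471]), np.float64(0.11394259388100789))
h2 expect [409.91610336 143.01667758]
[410 146] 0.5788044333457947 (array([538.82112874, -92.70017221,  60.29661365]), np.float64(0.791852597723226))
block expect [342.2972078  139.23301835]
[341.5 138. ] 0.7731145024299622 (array([484.49506982, -98.51621756, 103.3391415 ]), np.float64(0.6799194285115034))
```

Run:
```python
from h import *
yaw=.2272; c=np.array([494.3,-101.2]); g=c+np.array([np.cos(yaw),np.sin(yaw)])*-8
q=down(yaw+np.pi/2)
jaws.grip(34)
robot.move_ptp([*g,150],q)
f0=readout.get_state()["force"]
robot.servo_line([*g,95],vel=80)
print(readout.get_state()["force"]-f0)
jaws.grip(0)
s=readout.get_state(); print(s["grip_width"],s["position"],s["force"]-f0)
robot.servo_line([*s["position"][:2],170],vel=120)
s=readout.get_state(); print(s["time"],s["grip_width"],s["position"],s["force"]-f0)
w=vision.read_camera("wrist"); cv2.imwrite("pics/e_w.png",w["img"])
w=vision.read_camera("top"); cv2.imwrite("pics/e_t.png",w["img"])
```

```text
[-0.08830134 -0.64234244  0.75983053]
10.636464430353998 [ 487.18221552 -103.25222129   95.87831119] [-0.34613401 -0.21558636  3.07867672]
6.1583 11.2192913696793 [ 486.432035   -102.92576252  168.94720493] [-0.48842357 -0.28550498 -2.59762601]
```

View pics/e_w.png

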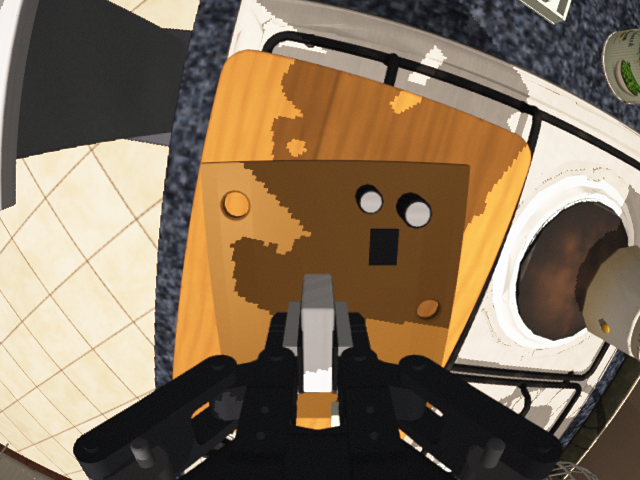

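Run:
```python
from h import *
w=vision.read_camera("wrist"); s=readout.get_state(); M=R.from_quat(s["orientation"]).as_matrix()
for n,uv in [("h0",(236,204)),("h2",(428,309))]:
    for dz in (-26,-30): print(n,dz,M.T@(plane(w,uv,s["position"][2]+dz,True)-s["position"]))
e=np.load("e.npz")["T"]; yt=e[2]; Y=np.array([-np.sin(yt),np.cos(yt)]); X=np.array([np.cos(yt),np.sin(yt)])
q=down(yt+np.pi/2)
p=e[:2]-8*X-115*Y
robot.servo_line([*p,170],vel=200,rotation=q)
w=vision.read_camera("wrist"); cv2.imwrite("pics/f_w.png",w["img"])
s=readout.get_state(); print(s["time"],s["position"],s["grip_width"])
```

```text
h0 -26 [ 51.58593339 -32.78196943  26.1498925 ]
h0 -30 [ 50.67098464 -33.69269096  30.15041141]
h2 -26 [ 3.112093   50.75384694 25.89738371]
h2 -30 [ 0.85599887 52.15434468 29.89091635]
7.6333 [550.81323056 112.0876294  169.81279431] 11.088833257826401
```

View pics/f_w.png

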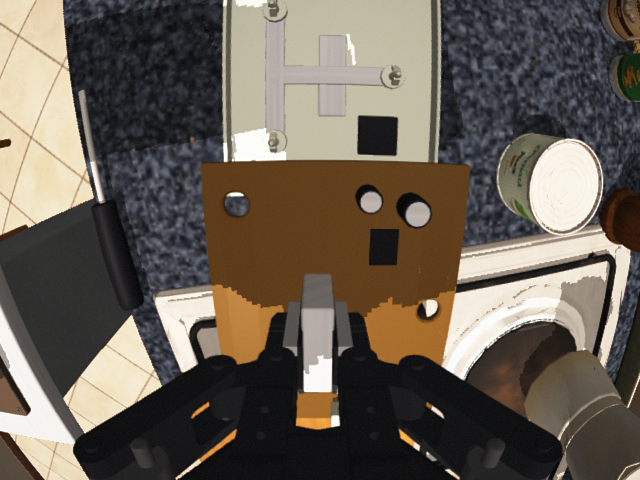

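```bash
python3 -c "
import cv2
a=cv2.imread('pics/f_w.png')[0:160,235:435]
cv2.imwrite('pics/f_c.png',cv2.resize(a,None,fx=3.75,fy=3.75,interpolation=cv2.INTER_CUBIC))"
```

```text
(no output)
```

View pics/f_c.png

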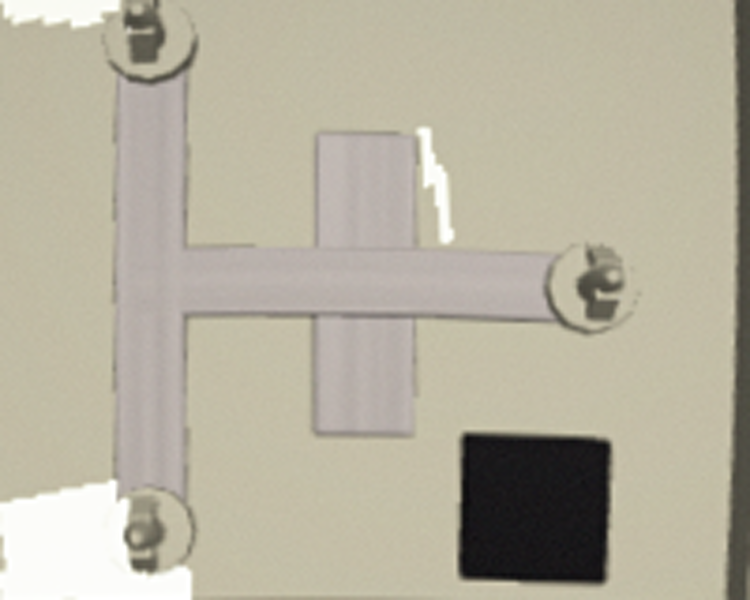

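Run:
```python
from h import *
w=vision.read_camera("wrist")
f=lambda L:[np.array(p)/3.75+[235,0] for p in L]
D=f([(150,37),(150,531),(591,288)]); N=f([(138,10),(142,533),(608,278)])
for P,z in [(D,18),(D,14),(N,36.5),(N,30)]:
    T=fit([plane(w,p,z,True) for p in P]); print(z,T[:3])
s=readout.get_state(); p=s["position"]; M=R.from_quat(s["orientation"]).as_matrix()
robot.servo_line(p-M[:,0]*60+[0,0,10],vel=200)
w2=vision.read_camera("wrist"); cv2.imwrite("pics/g_w.png",w2["img"])
for n,uv,z,h in [("r",D[2],18,10),("fr",D[1],18,10),("nr",N[2],36.5,4),("nfr",N[1],36.5,4)]:
    q=proj(w2,plane(w,uv,z,True),True); u,v=np.round(uv).astype(int); k=h+12; qi=q.round().astype(int)
    y0=max(qi[1]-k,0); S=w2["img"][y0:qi[1]+k+1,qi[0]-k:qi[0]+k+1]
    r=cv2.matchTemplate(S,w["img"][v-h:v+h+1,u-h:u+h+1],cv2.TM_CCOEFF_NORMED); _,m,_,l=cv2.minMaxLoc(r)
    q2=np.array([qi[0]-k+l[0]+h,y0+l[1]+h])+uv-[u,v]
    print(n,q,q2,m,tri(ray(w,uv,True),ray(w2,q2,True)))
```

```text
18 (array([580.37214431, 226.94491941]), np.float64(-0.16262010249848016), np.float64(1.0907623755776754))
14 (array([580.41560069, 227.43892385]), np.float64(-0.16262010249847955), np.float64(0.26971611229780734))
36.5 (array([580.3654511 , 227.08215551]), np.float64(-0.16152707132497132), np.float64(1.7048565988830262))
30 (array([580.44102214, 227.94705872]), np.float64(-0.16152707132497118), np.float64(0.5791598038475883))
r [388.54028048   2.64846836] [387.6   9.8] 0.24072188138961792 (array([628.8643999 , 222.69471671, -13.25377791]), np.float64(1.1611560133360956))
fr [275.13424088  61.30874863] [275.   61.6] 0.5972514748573303 (array([531.43049247, 184.98928067,  16.97232753]), np.float64(0.09655357758978943))
nr [392.47099629  -4.54175032] [391.13333333   5.13333333] 0.597068727016449 (array([630.09731689, 223.47876057,  -1.99739882]), np.float64(1.6207170076053565))
nfr [273.12308683  56.27303057] [268.86666667  67.13333333] 0.6344689726829529 (array([525.98941532, 184.34251763,  -0.88189271]), np.float64(3.238782979750359))
```

Run:
```python
from h import *
yt=-.162; c=np.array([580.4,227.3]); Y=np.array([-np.sin(yt),np.cos(yt)]); X=np.array([np.cos(yt),np.sin(yt)])
p=c-8*X-.8*Y; q=down(yt+np.pi/2)
robot.servo_line([*p,150],vel=200,rotation=q)
robot.servo_line([*p,76],vel=80)
w=vision.read_camera("wrist"); im=w["img"]
a=np.hstack([cv2.resize(im[y-45:y+45,x-45:x+45],(400,400),interpolation=cv2.INTER_CUBIC) for x,y in [(236,204),(428,309)]])
cv2.imwrite("pics/h_w.png",a); cv2.imwrite("pics/h_full.png",im)
s=readout.get_state(); print(s["time"],s["position"],s["force"],s["grip_width"])
for b,xyz in [("n0",(-42,50,36.5)),("n2",(44,0,36.5))]:
    pw=np.r_[c+xyz[0]*X+xyz[1]*Y,xyz[2]]; print(b,proj(w,pw,True))
```

```text
10.3667 [573.01146891 227.99707673  76.90747276] [ 0.07117959 -0.20387582 -0.97204352] 10.869251496437998
n0 [238.59525792 199.19455877]
n2 [420.72394125 299.41823817]
```

View pics/h_w.png

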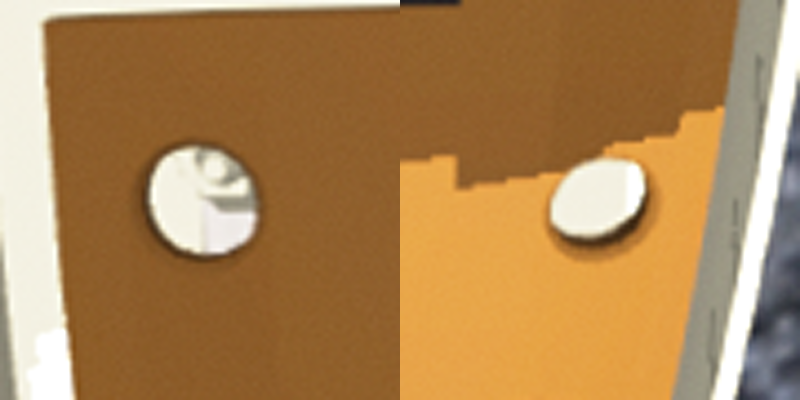

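Run:
```python
from h import *
w=vision.read_camera("wrist"); s=readout.get_state(); M=R.from_quat(s["orientation"]).as_matrix()
px=lambda x,y,cx,cy:(cx-45+x*.225,cy-45+y*.225)
h0=px(203,199,236,204); h2=px(598,199,428,309); h2=(383+(598-400)*.225,264+199*.225); n0=px(213,163,236,204)
for b in (0,-3): 
  for n,uv,z in [("h0top",h0,s["position"][2]-26),("h2top",h2,s["position"][2]-26),("n0",n0,36.5)]:
    print(b,n,(M.T@(plane(w,uv,z+b,True)-s["position"])).round(2))
```

```text
0 h0top [ 51.71 -32.36  25.98]
0 h2top [ 3.1  50.72 26.09]
0 n0 [ 52.08 -34.39  40.42]
-3 h0top [ 51.03 -33.04  28.98]
-3 h2top [ 1.41 51.77 29.09]
-3 n0 [ 51.47 -35.04  43.42]
```

Run:
```python
from h import *
yt=-.162; Y=np.array([-np.sin(yt),np.cos(yt)]); X=np.array([np.cos(yt),np.sin(yt)])
p=np.array([580.4,227.3])-9.2*X-.4*Y
robot.servo_line([*p,75],vel=40); robot.hold(.2)
s=readout.get_state(); f0=s["force"]; print(s["position"],f0)
for z in [70,66,64,63,62,61,60,59,58,57]:
    robot.servo_line([*p,z],vel=40)
    s=readout.get_state(); d=s["force"]-f0; print(round(s["time"],2),z,s["position"].round(1),d.round(2),(s["torque"]).round(2))
    if np.linalg.norm(d)>3.5: break
w=vision.read_camera("wrist"); im=w["img"]
a=np.hstack([cv2.resize(im[y-45:y+45,x-45:x+45],(400,400),interpolation=cv2.INTER_CUBIC) for x,y in [(236,204),(428,309)]])
cv2.imwrite("pics/i_w.png",a)
```

```text
[571.260964   228.40583699  75.06101409] [ 0.34334085  0.96036493 -2.48781598]
11.14 70 [570.8 228.3  69.3] [-0.04 -1.18  0.87] [0.   0.03 0.02]
11.39 66 [571.  228.3  65.5] [-0.03 -1.85  0.38] [ 0.01 -0.02  0.  ]
11.64 64 [571.1 228.4  63.8] [-0.12 -0.89  0.78] [-0.04 -0.02  0.04]
11.89 63 [571.2 228.4  63. ] [-0.21 -0.83  1.43] [ 0.01  0.   -0.03]
12.14 62 [571.2 228.4  61.9] [-0.38 -0.22  0.57] [-0. -0. -0.]
12.39 61 [571.2 228.4  60.9] [-1.23 -0.93  0.89] [0.01 0.01 0.04]
12.64 60 [571.3 228.4  60. ] [ 0.29 -0.98  1.23] [ 0.03 -0.04 -0.  ]
12.89 59 [571.5 228.5  59.2] [-0.58 -0.4   1.58] [ 0.04 -0.07 -0.06]
13.14 58 [571.6 228.6  58.2] [-0.35  0.3   1.87] [ 0.19 -0.12  0.02]
13.39 57 [571.7 228.6  57.4] [0.49 0.57 3.13] [ 0.32 -0.1   0.  ]
```

View pics/i_w.png

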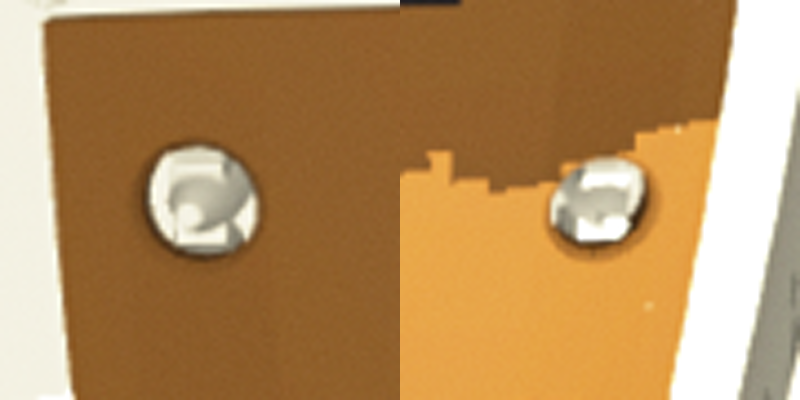

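```bash
cat >> h.py <<'E'
YT=-.162; YV=np.array([-np.sin(YT),np.cos(YT)]); XV=np.array([np.cos(YT),np.sin(YT)]); C=np.array([579.9,227.8])
PR=[(-42,28),(-42,-28),(22,0)]
def press(i,z0,zmin=30,cap=17.5,step=.75,after=3.5):
    p=C+PR[i][0]*XV+PR[i][1]*YV
    st=readout.get_state()["position"]
    robot.servo_line([*p,98],vel=200,rotation=down(YT+np.pi/2)); robot.servo_line([*p,z0],vel=100); robot.hold(.15)
    f0=np.mean([readout.get_state()["force"][2] for _ in range(3)]); z=z0; mx=0; lo=None; log=[]
    while z>zmin:
        z-=step; robot.servo_line([*p,z],vel=25)
        s=readout.get_state(); f=s["force"][2]-f0; log.append((round(s["position"][2],1),round(f,1)))
        if lo is None:
            mx=max(mx,f)
            if mx>6 and f<mx-3: lo=f
        else:
            lo=min(lo,f)
            if f>lo+after: why="seated"; break
        if f>cap: why="cap"; break
    else: why="zmin"
    print(i,why,"max",round(mx,1),"lo",lo,log,"t",round(readout.get_state()["time"],2))
    robot.servo_line([*p,98],vel=150)
E
python3 - <<'E'
from h import *
s=readout.get_state(); print(s["position"],s["force"])
jaws.grip(34)
p=s["position"]; robot.servo_line([p[0],p[1],100],vel=120)
jaws.grip(0)
s=readout.get_state(); print(s["grip_width"],s["force"],s["time"])
press(0,56)
w=vision.read_camera("wrist"); cv2.imwrite("pics/j_w.png",w["img"])
E
```

```text
[571.67615221 228.64018494  57.46105132] [0.29967614 2.11257641 1.58170361]
-0.10446081166767142 [-0.21777995  0.31986924  0.55821276] 14.725
0 seated max 11.8 lo 4.527827232562963 [(np.float64(55.6), np.float64(0.0)), (np.float64(54.5), np.float64(-0.7)), (np.float64(53.6), np.float64(-1.1)), (np.float64(52.9), np.float64(-0.3)), (np.float64(52.4), np.float64(-0.5)), (np.float64(51.8), np.float64(1.8)), (np.float64(51.1), np.float64(2.8)), (np.float64(50.4), np.float64(3.4)), (np.float64(49.7), np.float64(5.2)), (np.float64(49.2), np.float64(5.5)), (np.float64(48.6), np.float64(7.7)), (np.float64(48.1), np.float64(7.3)), (np.float64(47.6), np.float64(9.6)), (np.float64(47.0), np.float64(10.1)), (np.float64(46.5), np.float64(11.0)), (np.float64(45.9), np.float64(11.0)), (np.float64(45.4), np.float64(11.8)), (np.float64(43.7), np.float64(4.5)), (np.float64(43.0), np.float64(7.5)), (np.float64(42.5), np.float64(8.7))] t 20.82
```

View pics/j_w.png

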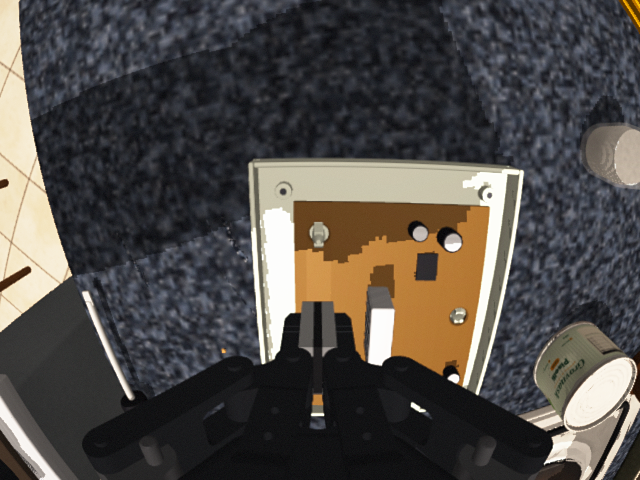

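Run:
```python
from h import *
press(1,55)
press(2,55)
```

```text
1 seated max 12.0 lo 4.557025613320911 [(np.float64(54.6), np.float64(-1.2)), (np.float64(53.5), np.float64(-0.0)), (np.float64(52.6), np.float64(0.2)), (np.float64(51.9), np.float64(-0.2)), (np.float64(51.2), np.float64(-0.5)), (np.float64(50.6), np.float64(-0.0)), (np.float64(50.0), np.float64(2.0)), (np.float64(49.3), np.float64(2.6)), (np.float64(48.6), np.float64(4.5)), (np.float64(48.0), np.float64(6.1)), (np.float64(47.4), np.float64(6.7)), (np.float64(46.8), np.float64(7.6)), (np.float64(46.2), np.float64(8.3)), (np.float64(45.7), np.float64(9.2)), (np.float64(45.1), np.float64(9.8)), (np.float64(44.5), np.float64(12.0)), (np.float64(42.6), np.float64(4.6)), (np.float64(41.9), np.float64(5.8)), (np.float64(41.4), np.float64(7.8)), (np.float64(40.9), np.float64(9.5))] t 27.57
2 seated max 9.1 lo -0.534163806838708 [(np.float64(54.6), np.float64(-1.6)), (np.float64(53.4), np.float64(0.1)), (np.float64(52.6), np.float64(-1.7)), (np.float64(51.9), np.float64(-0.6)), (np.float64(51.2), np.float64(0.0)), (np.float64(50.6), np.float64(0.9)), (np.float64(50.1), np.float64(2.2)), (np.float64(49.3), np.float64(2.4)), (np.float64(48.6), np.float64(2.8)), (np.float64(47.9), np.float64(4.1)), (np.float64(47.3), np.float64(4.5)), (np.float64(46.8), np.float64(5.6)), (np.float64(46.2), np.float64(7.8)), (np.float64(45.7), np.float64(8.3)), (np.float64(45.1), np.float64(7.6)), (np.float64(44.6), np.float64(9.1)), (np.float64(42.8), np.float64(-0.5)), (np.float64(41.5), np.float64(4.0))] t 33.83
```

Run:
```python
from h import *
for i in (2,1,0): press(i,46,zmin=39,cap=7,step=1)
p=readout.get_state()["position"]; q=p.copy(); q[:2]+=-YV*150; q[2]=170
robot.servo_line(q,vel=200)
w=vision.read_camera("wrist"); t=vision.read_camera("top"); s=vision.read_camera("scene")
a=cv2.resize(s["img"][260:410,190:420],(800,522),interpolation=cv2.INTER_CUBIC)
cv2.imwrite("pics/k_s.png",a); cv2.imwrite("pics/k_w.png",w["img"]); print(readout.get_state()["time"])
```

```text
2 zmin max 6.5 lo None [(np.float64(45.3), np.float64(-0.3)), (np.float64(43.9), np.float64(-1.0)), (np.float64(42.9), np.float64(-0.4)), (np.float64(42.3), np.float64(1.0)), (np.float64(41.5), np.float64(2.6)), (np.float64(40.7), np.float64(5.9)), (np.float64(40.1), np.float64(6.5))] t 37.17
1 cap max 7.8 lo None [(np.float64(45.3), np.float64(-0.2)), (np.float64(43.9), np.float64(-0.8)), (np.float64(42.9), np.float64(-0.2)), (np.float64(42.2), np.float64(0.8)), (np.float64(41.4), np.float64(2.0)), (np.float64(40.6), np.float64(5.3)), (np.float64(40.0), np.float64(7.8))] t 40.78
0 cap max 7.5 lo None [(np.float64(45.3), np.float64(0.1)), (np.float64(43.9), np.float64(-0.5)), (np.float64(42.9), np.float64(0.1)), (np.float64(42.3), np.float64(1.6)), (np.float64(41.4), np.float64(3.6)), (np.float64(40.7), np.float64(6.1)), (np.float64(40.0), np.float64(7.5))] t 44.33
46.0
```

View pics/k_w.png

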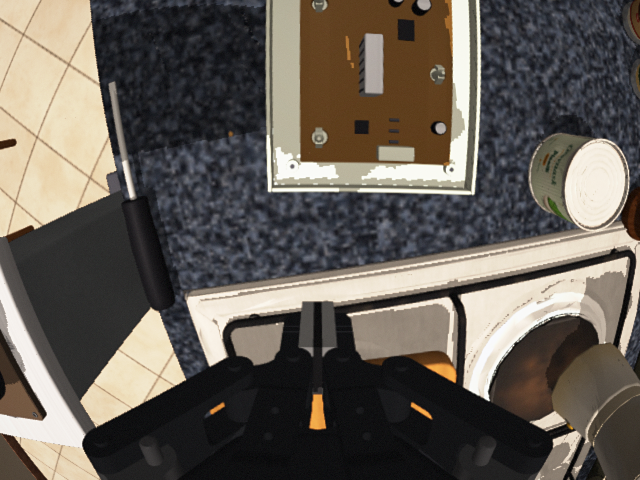

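View pics/k_s.png

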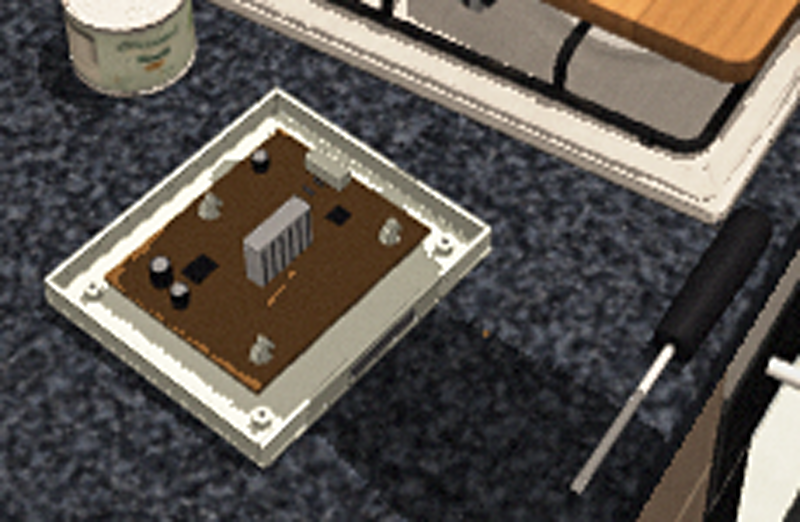

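The wrist view shows all three posts through their holes, near (319,5), (319,138) and (437,74). The scene view shows the board lying flat in the base. All three press places now meet the finger at the same height, about 42.5 mm, at about 3 N/mm, which is the weighing cell's own stiffness, so the board is on its shoulders.

```bash
python3 -c "
from h import *
robot.finish_job(); print(readout.get_state()['time'])"
```

```text
the job is handed in; nothing more can be done
the job is handed in; nothing more can be done
```

The circuit board is on the scale's three posts, clicked home and lying flat, and the job was handed in at about 46 s of the 58 s allowed. I gripped the board by its aluminium block, set it over the noses and released it. Then I pressed each post in turn with shut fingers:

| Post | Highest push before the click | Push just after the click |
|---|---|---|
| 0 (front left) | 11.8 N | 4.5 N |
| 1 (front right) | 12.0 N | 4.6 N |
| 2 (rear) | 9.1 N | about 0 N |

**Last checks:** A second light press of 6.5 to 8 N on each post found no further click. All three places met the finger at the same height, to within about 0.5 mm, at the weighing cell's own stiffness. The last pictures show all three posts through their holes and the board level. The screwdriver and tin appear undisturbed. The salt shaker is not in those last pictures, but the arm never went near it.

**What disagreed:**
- Heights from two wrist views came out 2 to 5 mm off: the holes read about 61 mm instead of 65, and the block top 103 mm instead of 101.
- Of the tray heights, only one shoulder matched well (17 mm against 18); the other three template matches failed and I discarded them.
- The finger met the seated board at about 42.5 mm, where 44 mm was expected. As the offset was the same on all three posts, I took it as a tool or calibration error.

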